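Change the pen in a lockout-lever engraving vise

TASK

Change the pen in the engraving vise. Lift the lockout collar on the lever and, holding it up, push the lever over from clamped to open, letting the collar drop into the gate's far notch; lay the engraved pen centred in the empty pen rest, then lay the waiting pen from the other rest centred in the vise cradle and bring the lever back the same way until it is fully home at clamped with the collar down in its notch. Leave the ink bottle, loupe and nib tin where they stand.

Things in the scene. Friction and masses are not known exactly. Their poses are not given: they have to be found in the camera images.
- vise: The vise, fixed: aluminium base 180 mm (its x) by 160 mm (y), 12 mm thick; origin at the centre of the underside, z up. x runs from the lever's clamped side to its open side and along the clamped pen. The pen cradle lies along x at y = -50 mm; the lever stands at y = +50 mm in its gate, two dark steel plates (22 mm wide over both, up to 103 mm above the table).
- vise_seat (a point): Where the centre of a pen's barrel lies in the cradle, 51 mm above the table, 7 mm over the cradle floor. Relative to it along x: steel jaws at -60 to -32 mm (tops 14 mm above it; 28 mm apart when open, shut on 12 mm), a fixed notch at 42 to 56 mm (floor 15 mm wide, flared sides up to 3 mm above it); between them a pen can be gripped from above, with only the base 39 mm below.
- lever_pivot (a point): The lever's pivot, 30 mm above the table; it turns about the vise's y axis through this point.
- lever (a joint): Lever angle in rad: 0 = clamped (up to 0.05 with the collar down is home; leans 0.35 rad from upright towards -x of the vise), 0.35 = upright, 0.70 = open (leans 0.35 rad towards +x). Each jaw moves back in proportion, 8 mm at 0.70. With the collar down the gate stops the lever within 0.05 rad of either end. It stays where left and needs about 3 to 4 N at the collar.
- collar (a joint): How far the lockout collar is lifted along the lever, in m: 0 = down (prongs in a gate notch), 0.015 = stop. The gate's middle tooth is passed only with the collar lifted 10 mm or more; a light spring (2 to 4 N) drives it down. Let go half way, it stands on the tooth (about 0.007).
- collar_grip (a point): Centre of the lockout collar: a ringed steel cylinder 26 mm in diameter, 30 mm high, round the lever, 100 mm from the pivot when down. Beyond it come 17 mm of bare rod (10 mm thick) and a black end cap 22 mm in diameter whose top is 42 mm from this point (collar down). Pinch the collar across the vise's y axis. Its z axis runs up along the lever.
- rest_empty: Empty wooden pen rest, fixed: base 125 mm (its x, along the pen) by 46 mm (y), 6 mm thick; two notched blocks at x = -50 and +50 mm (12 mm along x, about 40 mm over the flares), notch floor 34 mm above the table, 15 mm wide, flared sides up to 44 mm; open between them for the fingers. Origin at the centre of the underside.
- rest_empty_seat (a point): Where the centre of the engraved pen's barrel shall lie in the empty rest: 41 mm above the table.
- rest_full: A second, identical wooden rest, in which the waiting pen lies; stands about 100 mm beside the first, which of the two is nearer the vise varies.
- pen_done: The engraved pen, capped, 137 mm long, 12 mm wide across, 24 g, clamped in the vise at the start. Its long axis is its y axis.
- pen_done_mid (a point): Centre of the engraved pen's barrel.
- pen_next: The waiting pen, capped, 138 mm long, 12 mm wide across, 24 g, lying in the other rest. Its long axis is its y axis.
- pen_next_mid (a point): Centre of the waiting pen's barrel.
- ink_bottle: Bystander: ink bottle, 52 mm wide and high; origin under its centre.
- loupe: Bystander: black eye loupe, 36 mm wide, 34 mm high; origin under its centre.
- nib_tin: Bystander: round nib tin, 50 mm wide, 26 mm high; origin under its centre.
Not all that is in view belongs to the job. What is shaped like the pen_next but orange is not meant.

How it is judged (in metres and radians):
On the way, in this order (a step that is already met when the one before it is completed fails the run):
1. with the collar lifted, the lever passes the blocked middle of the gate (value of joint collar above 0.006 m and value of joint lever between 0.2 and 0.5 rad), for 0.05 s.
2. the lever stands open and the collar has dropped into the far notch (value of joint lever above 0.62 rad and value of joint collar below 0.004 m), for 0.2 s.
3. the engraved pen lies let go in the empty rest (x of pen_done_mid in the frame of rest_empty_seat between -0.018 and 0.018 m and y of pen_done_mid in the frame of rest_empty_seat between -0.005 and 0.005 m and z of pen_done_mid in the frame of rest_empty_seat between -0.004 and 0.004 m and angle between the y axis of pen_done and the x axis of rest_empty, either way round below 0.1 rad and contact force between the fingers and pen_done below 0.1 N and linear speed of pen_done below 0.02 m/s), for 0.2 s.
4. the waiting pen lies let go in the cradle with the lever still open (x of pen_next_mid in the frame of vise_seat between -0.018 and 0.018 m and y of pen_next_mid in the frame of vise_seat between -0.005 and 0.005 m and z of pen_next_mid in the frame of vise_seat between -0.004 and 0.004 m and angle between the y axis of pen_next and the x axis of vise, either way round below 0.1 rad and contact force between the fingers and pen_next below 0.1 N and linear speed of pen_next below 0.02 m/s and value of joint lever above 0.62 rad), for 0.2 s.
At the end, for the whole second after the job is handed in: The lever is home at clamped (under 0.08 rad) with its collar down (under 4 mm); the waiting pen lies in the vise cradle and the engraved pen in the formerly empty rest, each within 18 mm of centred lengthwise, 5 mm sideways, 4 mm in height and 0.1 rad of the notch line, let go and at rest (all of step 3 and value of joint lever below 0.08 rad and value of joint collar below 0.004 m and x of pen_next_mid in the frame of vise_seat between -0.018 and 0.018 m and y of pen_next_mid in the frame of vise_seat between -0.005 and 0.005 m and z of pen_next_mid in the frame of vise_seat between -0.004 and 0.004 m and angle between the y axis of pen_next and the x axis of vise, either way round below 0.1 rad and contact force between the fingers and pen_next below 0.1 N and linear speed of pen_next below 0.02 m/s); the robot touches nothing.
It fails at once if the ink bottle is moved more than 30 mm (distance of ink_bottle from where it was at the start of the episode above 0.03 m).
It fails at once if the loupe is moved more than 30 mm (distance of loupe from where it was at the start of the episode above 0.03 m).
It fails at once if the nib tin is moved more than 30 mm (distance of nib_tin from where it was at the start of the episode above 0.03 m).
It also fails if it takes over 72 s, if anything falls off the work surface, if the arm or the gripper's body presses on something with over 40 N, if the wrist force passes 120 N, or if a joint passes its speed limit or range.

ROBOT

A 6-joint arm with a two-finger parallel gripper is mounted at the origin on a cart in front of the work surface, level with it; the furniture and walls round the work are solid. World frame = base frame: x ahead of the robot, y to its left, z up, the work surface at z = 0. Lengths are in m, angles in degrees, forces in N, time in s.
With the tool pointing down it reaches from about 0.4 to 0.825 m from the base axis. Payload 7 kg.
Tool frame: the origin (TCP) lies midway between the tips of the shut fingers; the grasp point (between the pads) lies ctrl.tcp_to_grasp behind it (ctrl.tcp_to_grasp is the distance from the TCP to the grasp point, in m); z points along the fingers, y is the line along which they close (so a half turn about z gives the same grasp; the last joint's range is limited). The gripper opens to 88 mm and grips with 3 to 60 N. Pads are 19 mm wide; open, the fingers measure 130 mm over their backs; the gripper's body (78 mm by 193 mm) begins 47 mm behind the grasp point.
Start: joints at [85.09, 20.546, 0.682, 0, -70.136, -16.507], TCP at [0.246, 0.628, 0.227] pointing down, gripper open.
Joint ranges: [-176.03, 176.03], [-82.01, 121.73], [-58.28, 71.71], [-173.87, 95.51], [-174.79, -0.11], [-173.66, 173.66]. Speed limits (degrees/s): [136.94, 136.94, 172.46, 180, 180, 180].

INTERFACE

Orientations are given as [roll, pitch, yaw] about the fixed x, y, z axes, in that order (R = Rz(yaw) Ry(pitch) Rx(roll)).
In Python, from plant import ctrl, imaging, close_job gives the robot as it stands.
- The arm moves only by the shell command python3 -m crank 'ROWS'. ROWS is JSON, a list of rows, each a list of 3 entries, a list of its own where there are three numbers: the shift along the world's x, y, z in m, then the turn, a rotation vector about the world's x, y, z in degrees, then the opening, from -1 (shut) to 1 (fully open), so that 0 is half open. A call has 1 to 12 rows; each row shifts and turns the commanded pose from where the row before left it; what a row does not reach is not made up. A row lasts 1/10 s, in which the tool goes at most 50 mm and 8.59 degrees, less where a joint would pass 70% of its speed; a pose out of reach is approached as far as the arm can. A call is refused whole if a number of a shift passes 0.05 or a number of a turn 8.59, either way. A call with a gripper value outside its range is refused whole. The fingers move at their own pace and stop on an object; the grip force is fixed at half the most. Time passes only in rows, so rows that do not move let the fingers close. It gives the time, the measured TCP pose, the force, the opening and the grip force at its end, in the units of the state.
- ctrl.get_obs(): the state, without advancing time (a new reading comes with each control period).
- imaging.snapshot(name): name is "scene" or "top" or "wrist"; returns (picture, depth): 420x560x3 uint8, blue, green, red; 420x560 float32, m along the optical axis (not along the pixel's ray), 0 where there is no reading.
- imaging.camera_model(name): a dict with "mtx" (3x3 intrinsics, pixels), "R" (3x3) and "t" (3): a world point X has camera coordinates R X + t. Camera axes: x right, y down, z forward; pixel columns grow to the right and rows downward; lengths in m; the calibration is good to about 2 mm. The wrist camera is an equidistant fisheye: a pixel r from the principal point sees the ray r / f radians off the axis. A picture is of the moment at which its call begins: read the wrist's pose just before it. camera_model takes no time and is no camera call; for the wrist camera it gives the pose at the moment of the call.
- close_job(): hands the job in; it is judged then, once.
The state is a dict: "clock": time; "joint_pos": joint angles; "qvel": joint speeds; "tau": joint torques, N m; "tool_pos": TCP position; "orientation": TCP orientation; "force": force on the tool from outside, world axes, zero at the start; "moment": the same for the moment, N m; "opening": finger opening in m; "gripper_force": force on a finger pad.
Only numpy, scipy, OpenCV 4.12 (cv2) and the standard library are available. Lean on these libraries where they do the work, as an engineer would, in place of code of your own. Each camera call takes 0.05 s, during which the arm holds its last target. There are 200 camera calls.

## Working session

There is one attempt and no reset: what is moved stays moved. The work goes in short steps, Python scripts to look and compute and a shell command to move; the robot and the scene stay as the last step left them, time stands still between calls to the robot, and variables do not carry over. Pictures are saved under pics/ and viewed, at most 10 in all, crops included, and the job is handed in when it is done.

```bash
mkdir -p pics; ls
python3 - <<'E'
from plant import ctrl, imaging
import cv2,numpy as np
for n in("scene","top"):
    p,d=imaging.snapshot(n); cv2.imwrite(f"pics/{n}0.png",p); np.save(f"{n}_d.npy",d); m=imaging.camera_model(n); print(n,m)
print(ctrl.get_obs(),ctrl.tcp_to_grasp)
E
```

```text
pics
scene {'mtx': array([[544.99224838,   0.        , 279.22498394],
       [  0.        , 544.99224838, 214.07523823],
       [  0.        ,   0.        ,   1.        ]]), 'R': array([[ 0.65900555, -0.75213559, -0.00193594],
       [-0.30042079, -0.26086102, -0.91744149],
       [ 0.68953538,  0.60518062, -0.39786602]]), 't': array([-0.58462581,  0.17504077,  1.02517973])}
top {'mtx': array([[458.90504999,   0.        , 278.80017307],
       [  0.        , 458.90504999, 209.77144836],
       [  0.        ,   0.        ,   1.        ]]), 'R': array([[-0.0165859 , -0.99986116, -0.0016011 ],
       [-0.98207791,  0.01659155, -0.18774373],
       [ 0.18774423, -0.0015415 , -0.98221674]]), 't': array([-0.27452926,  0.52811373,  0.99288466])}
{'clock': 0.1, 'joint_pos': array([ 8.50890298e+01,  2.05875910e+01,  6.39063007e-01, -1.78151038e-02,
       -7.01339003e+01, -1.65061248e+01]), 'qvel': array([ 0.04437361, -0.12376953,  0.14817301,  0.04005626,  0.06943444,
       -0.06332476]), 'tau': array([-1.64552006e-03, -5.84163523e+01,  2.93745250e+01,  7.01547146e+00,
        1.01038290e-02, -4.75894490e-05]), 'tool_pos': array([0.24635384, 0.62798111, 0.22571348]), 'orientation': array([ 1.79916210e+02, -7.36352719e-03, -2.14231557e+01]), 'force': array([-0.66694   ,  0.57023444,  0.25816029]), 'moment': array([0.02934148, 0.03353769, 0.01848721]), 'gripper_force': 0.0, 'opening': 0.08785704247338756} 0.0188
```

View pics/scene0.png

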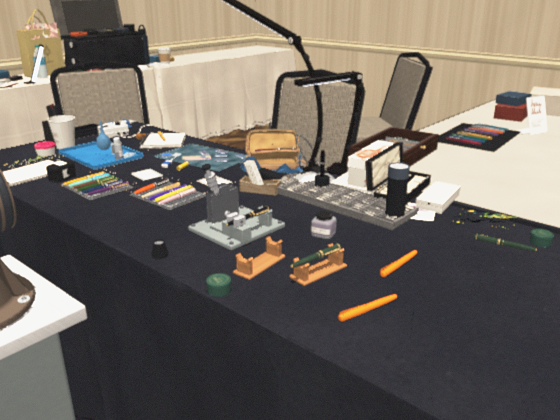

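View pics/top0.png

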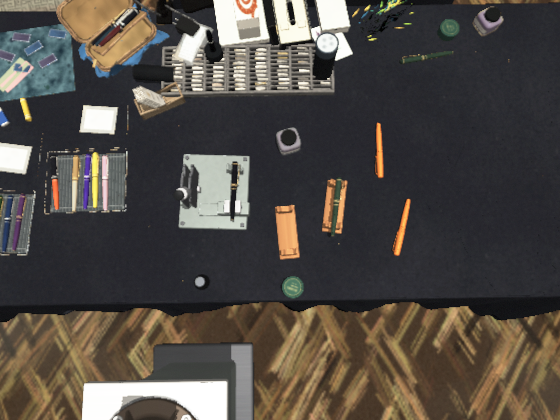

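The top view shows the vise at (215,192), with its lever on the left (185,195) and the clamped pen on the right (234,190). The empty rest is at (287,232) and the full rest at (335,207).

Candidates for pen_next are:
- The dark green pen in the rest at (335,207), which I choose because it lies in the rest.
- The orange pens at (380,150) and (402,227), which are decoys.
- The loose green pen at (427,57), which is background.

The bystanders are the bottle (288,140), the loupe (201,282) and the tin (292,287).

```bash
cat > h.py <<'E'
import numpy as np,cv2
from plant import ctrl,imaging
def ray(n,uv):
    m=imaging.camera_model(n);R,t=m["R"],m["t"]
    return -R.T@t, R.T@np.linalg.inv(m["mtx"])@np.array([uv[0],uv[1],1.])
def onz(n,uv,z):
    c,d=ray(n,uv); return c+d*(z-c[2])/d[2]
def rect(mask,lo=30):
    k,l,s,c=cv2.connectedComponentsWithStats(mask.astype(np.uint8))
    return [(s[i,4],cv2.minAreaRect(np.argwhere(l==i)[:,::-1].astype(np.float32))) for i in range(1,k) if s[i,4]>lo]
def cloud(n,p,d):
    m=imaging.camera_model(n);v,u=np.mgrid[:420,:560]
    P=np.linalg.inv(m["mtx"])@np.stack([u.ravel(),v.ravel(),np.ones(u.size)])*d.ravel()
    return (m["R"].T@(P-m["t"][:,None])).T.reshape(420,560,3)
E
python3 - <<'E'
from h import *
p=cv2.imread("pics/top0.png");d=np.load("top_d.npy");X=cloud("top",p,d)
cv2.imwrite("pics/crop1.png",cv2.resize(p[130:270,165:365],(800,560),interpolation=cv2.INTER_CUBIC))
hsv=cv2.cvtColor(p,cv2.COLOR_BGR2HSV)
W=np.zeros((420,560),bool);W[130:270,165:365]=1
z=X[...,2]
base=W&(z>0.004)&(z<.02)
def fit(mask,name):
    P=X[mask][:,:2].astype(np.float32)
    c,s,a=cv2.minAreaRect(P*1000); print(name,mask.sum(),np.round(c,1),np.round(s,1),round(a,1))
V=W.copy();V[:,:170]=0;V[:,265:]=0
fit(V&(z>.006)&(z<.02),"vise base")
for n,a,b in(("rest1",265,310),("rest2",312,360)):
    m=W.copy();m[:,:a]=0;m[:,b:]=0; 
    fit(m&(z>.004),n); fit(m&(z>.02),n+" blocks")
m=W.copy();m[:,:220]=0;m[:,245:]=0;fit(m&(z>.035),"cradle")
m=W.copy();m[:,:170]=0;m[:,205:]=0;fit(m&(z>.06),"lever");fit(m&(z>.13),"lever top");print(z[m].max())
m=W.copy();m[:,:170]=0;m[:,205:]=0;mm=m&(z>.155);print(X[mm].mean(0))
E
```

```text
vise base 3426 [ 567.7 -140.8] [321.4 204. ] 6.3
rest1 1685 [ 527.9 -302.8] [104.4 400.9] 89.4
rest1 blocks 688 [ 523.4 -305.6] [ 57.5 392. ] 89.2
rest2 1333 [ 518.7 -410.1] [164.  430.1] 77.0
rest2 blocks 501 [ 453.8 -374.7] [ 65.2 306.5] 65.6
cradle 692 [ 475.2 -201.4] [326.5  78.8] 15.0
lever 542 [ 461.5 -154.9] [362.   69.9] 32.6
lever top 170 [ 436.8 -169.1] [312.2  30.4] 40.3
1.0739384300924266
[ 0.51078706 -0.1035071   0.2767201 ]
```

View pics/crop1.png

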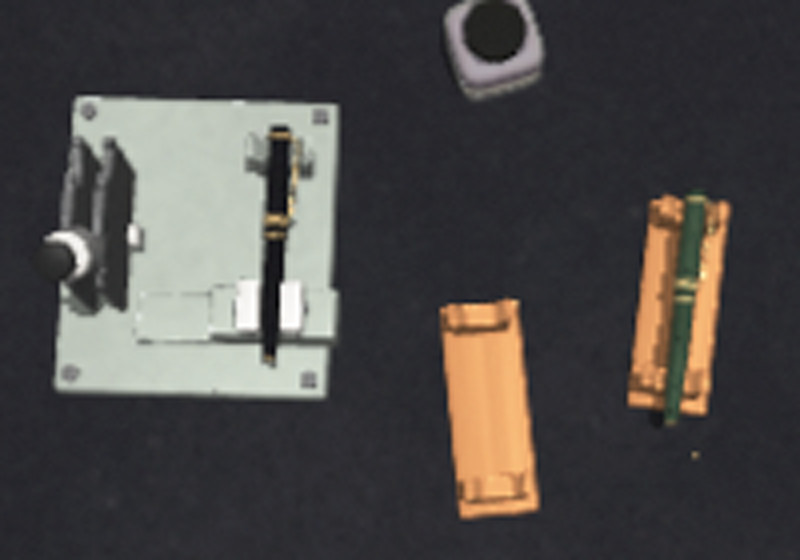

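The crop confirms it: the green pen lies in the right rest, with ends near crop (696,193) and (670,424). The black pen is in the vise from (279,126) to (268,365), and the left rest is empty. I'll work from corners because the depth is noisy.

```bash
cat > m.py <<'E'
from h import *
f=lambda u,v:np.array([165+(u+.5)/4-.5,130+(v+.5)/4-.5])
def P(L,z): return np.array([onz("top",f(*q),z) for q in L])
yaw=lambda v:np.degrees(np.arctan2(v[1],v[0]))
b=P([(75,97),(338,104),(327,397),(55,390)],.012)
ex=(b[0]-b[3]+b[1]-b[2])[:2];ey=(b[0]-b[1]+b[3]-b[2])[:2]
print("vise",b.mean(0),yaw(ex),yaw(ey)-90,np.linalg.norm(ex)/2,np.linalg.norm(ey)/2)
for n,L in(("rest1",[(441,307),(519,299),(539,509),(460,518)]),("rest2",[(650,198),(730,203),(708,415),(628,406)])):
    b=P(L,.006);ex=(b[0]-b[3]+b[1]-b[2])[:2];e=ex/np.linalg.norm(ex);near=(b[2]+b[3])[:2]/2
    print(n,"centre",near+e*.0625,yaw(ex),np.linalg.norm(ex)/2, np.linalg.norm((b[2]-b[3])[:2]))
for n,L,z in(("done",[(279,126),(268,365)],.051),("next",[(696,193),(670,424)],.041)):
    b=P(L,z);print(n,b.mean(0),yaw((b[0]-b[1])),np.linalg.norm(b[0]-b[1]))
print("cap",P([(57,260)],.165))
for n,q in(("bottle",(497,40)),):print(n,P([q],.05))
print("loupe",onz("top",(201,282),.034),"tin",onz("top",(292,287),.026))
E
python3 m.py
```

```text
vise [ 0.5791001  -0.13102807  0.012     ] -2.3928234124168775 -2.509383678669863 0.1785610584506536 0.1590132298819729
rest1 centre [ 0.47971277 -0.30189154] 4.103898584799204 0.12515438553488734 0.04618596659382856
rest2 centre [ 0.53789812 -0.41526119] -8.103036196039161 0.12801818782410926 0.04711676744367174
done [ 0.56957883 -0.17932861  0.051     ] -2.4465933311383137 0.14033002546022522
next [ 0.53080041 -0.41335032  0.041     ] -8.556511390220908 0.13626282156022174
cap [[ 0.53615179 -0.08084353  0.165     ]]
bottle [[ 0.69009538 -0.3096727   0.05      ]]
loupe [ 0.3646827  -0.10634534  0.034     ] tin [ 0.35042099 -0.31015662  0.026     ]
```

```bash
python3 -m crank '[[[0.02,-0.047,0.006],[0,0,1.58],1],[[0.02,-0.047,0.006],[0,0,1.58],1],[[0.02,-0.047,0.006],[0,0,1.58],1],[[0.02,-0.047,0.006],[0,0,1.58],1],[[0.02,-0.047,0.006],[0,0,1.58],1],[[0.02,-0.047,0.006],[0,0,1.58],1],[[0.02,-0.047,0.006],[0,0,1.58],1],[[0.02,-0.047,0.006],[0,0,1.58],1],[[0.02,-0.047,0.006],[0,0,1.58],1],[[0.02,-0.047,0.006],[0,0,1.58],1],[[0.02,-0.047,0.006],[0,0,1.58],1],[[0.02,-0.047,0.006],[0,0,1.58],1]]'
python3 -m crank '[[[0.01,-0.034,0.006],[0,0,0],0.2],[[0.01,-0.034,0.006],[0,0,0],0.2],[[0.01,-0.034,0.006],[0,0,0],0.2],[[0.01,-0.034,0.006],[0,0,0],0.2],[[0,0,0],[0,0,0],0.2],[[0,0,0],[0,0,0],0.2],[[0,0,0],[0,0,0],0.2]]'
cat >> h.py <<'E'
def wray(m,uv):
    K,R,t=m["mtx"],m["R"],m["t"];a=np.array([(uv[0]-K[0,2])/K[0,0],(uv[1]-K[1,2])/K[1,1]]);r=np.hypot(*a)+1e-12
    v=np.array([*(a/r*np.sin(r)),np.cos(r)]);return -R.T@t,R.T@v
def won(m,uv,z):
    c,d=wray(m,uv);return c+d*(z-c[2])/d[2]
def wproj(m,X):
    c=m["R"]@np.asarray(X)+m["t"];r=np.hypot(c[0],c[1]);th=np.arctan2(r,c[2])
    return m["mtx"][0,0]*th*c[:2]/r+m["mtx"][:2,2]
E
python3 - <<'E'
from h import *
import pickle
m=imaging.camera_model("wrist");p,d=imaging.snapshot("wrist");cv2.imwrite("pics/w1.png",p);pickle.dump(m,open("w1.pkl","wb"));print(m)
print(ctrl.get_obs())
E
```

```text
clock: 1.3
tool_pos: [0.48, 0.0781, 0.2969]
orientation: [-180.0, -0.0, -2.4]
force: [1.9, 1.4, -0.1]
opening: 0.0876
gripper_force: 0.0
clock: 2.0
tool_pos: [0.5194, -0.0556, 0.3201]
orientation: [-180.0, 0.0, -2.5]
force: [-0.6, 0.9, -0.3]
opening: 0.0526
gripper_force: 0.0
{'mtx': array([[325.1922621 ,   0.        , 279.39236209],
       [  0.        , 325.1922621 , 212.30134863],
       [  0.        ,   0.        ,   1.        ]]), 'R': array([[-4.29997013e-02, -9.99074929e-01,  5.59328533e-04],
       [-9.58838803e-01,  4.14252261e-02,  2.80912978e-01],
       [-2.80676283e-01,  1.15428682e-02, -9.59733081e-01]]), 't': array([-0.03332989,  0.44014327,  0.6274608 ])}
{'clock': 2.05, 'joint_pos': array([ 1.54525583e+01,  3.21346083e+00, -9.38287088e+00, -1.36673135e-02,
       -7.74318884e+01,  7.21354293e+01]), 'qvel': array([ 0.60626146,  0.00250118,  0.06996053,  0.07271584,  0.01686372,
       -0.03196768]), 'tau': array([-5.02045769e-01, -3.49273396e+01,  3.05282485e+01,  7.18066782e+00,
        8.21158779e-02, -5.10555823e-03]), 'tool_pos': array([ 0.51948137, -0.05530019,  0.32026622]), 'orientation': array([-1.79995962e+02,  3.09516063e-02, -2.41498862e+00]), 'force': array([-0.21808355,  0.79769078, -0.16497122]), 'moment': array([-0.05358458,  0.04980357,  0.048362  ]), 'gripper_force': 0.0, 'opening': 0.05259912250275532}
```

View pics/w1.png

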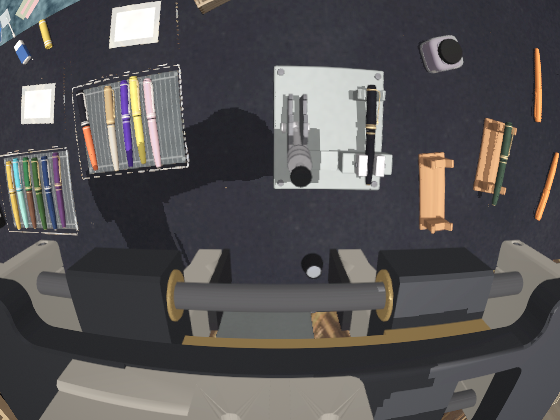

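Wrist view: the vise base spans (275,67) to (382,188), the lever cap is at (301,174), and the collar is just behind it at about (299,158).

Run:
```python
from h import *
import pickle
m=pickle.load(open("w1.pkl","rb"))
b=np.array([won(m,q,.012) for q in[(275,67),(383,70),(382,188),(275,188)]]);print(b.mean(0),np.degrees(np.arctan2(*(b[0]-b[3]+b[1]-b[2])[1::-1])))
p=cv2.imread("pics/w1.png").max(2)
mm=np.zeros(p.shape,bool);mm[155:192,285:318]=1
r=max(rect(mm&(p<40)),key=lambda a:a[0]);print(r, won(m,r[1][0],.163))
print("done",won(m,(373,86),.055),won(m,(368,182),.055))
vo=b.mean(0);a=np.radians(-2.45);ex=np.array([np.cos(a),np.sin(a),0]);ey=np.array([-ex[1],ex[0],0])
for x in(0,.005):
  pv=vo*[1,1,0]+ex*x+ey*.05+[0,0,.03];u=-np.sin(.35)*ex+np.cos(.35)*np.array([0,0,1])
  print(x,pv,"captop px",wproj(m,pv+.142*u),"collar",pv+.1*u)
```

```text
[ 0.58295204 -0.13189355  0.012     ] -1.7149969363214772
(np.int32(305), ((300.5, 176.0), (18.0, 19.0), 90.0)) [ 0.54072291 -0.07734121  0.163     ]
done [ 0.64004134 -0.18381142  0.055     ] [ 0.51047714 -0.17575022  0.055     ]
0 [ 0.58508941 -0.08193926  0.03      ] captop px [303.19428737 180.23772171] collar [ 0.55083098 -0.08047346  0.12393727]
0.005 [ 0.59008484 -0.082153    0.03      ] captop px [303.27177096 175.25076323] collar [ 0.55582641 -0.08068719  0.12393727]
```

```bash
python3 -m crank '[[[0.0035,-0.0082,-0.04],[-0.29,-6.68,0],0.2],[[0.0035,-0.0082,-0.04],[-0.29,-6.68,0],0.2],[[0.0035,-0.0082,-0.04],[-0.29,-6.68,0],0.2],[[0,0,-0.016],[0,0,0],0.2],[[0,0,0],[0,0,0],0.2],[[0,0,0],[0,0,0],0.2]]'
python3 - <<'E'
from h import *
import pickle
m=imaging.camera_model("wrist");p,d=imaging.snapshot("wrist");o=ctrl.get_obs();print(o["tool_pos"],o["orientation"])
p2,_=imaging.snapshot("scene")
cv2.imwrite("pics/w2.png",np.vstack([p[40:280,130:430],cv2.resize(p2[140:260,170:320],(300,240))]))
E
```

```text
clock: 2.65
tool_pos: [0.5316, -0.0787, 0.1966]
orientation: [179.8, -18.3, -2.5]
force: [0.1, -0.1, 0.2]
opening: 0.0527
gripper_force: 0.0
[ 0.53235612 -0.07859929  0.1972156 ] [179.83631117 -18.39354792  -2.52338795]
```

View pics/w2.png

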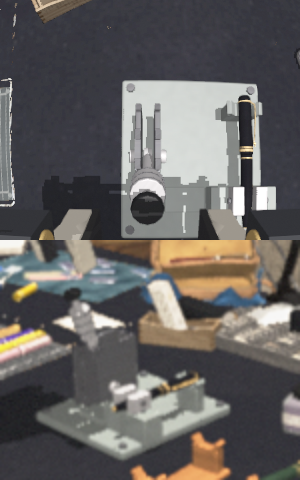

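The cap at px (278,247) is centred between the fingers. Now going down along the lever.

```bash
python3 -m crank '[[[0.005,-0.0002,-0.018],[0,-1.6,0],0.2],[[0.005,-0.0002,-0.018],[0,0,0],0.2],[[0.005,-0.0002,-0.018],[0,0,0],0.2],[[0.005,-0.0002,-0.018],[0,0,0],0.2],[[0.005,-0.0004,-0.017],[0,0,0],0.2],[[0,0,0],[0,0,0],0.2],[[0,0,0],[0,0,0],0.2]]'
```

```text
clock: 3.45
tool_pos: [0.5564, -0.0808, 0.107]
orientation: [179.9, -19.9, -2.6]
force: [0.6, -1.3, -1.0]
opening: 0.0528
gripper_force: 0.0
```

```bash
python3 -m crank '[[[0,0,0],[0,0,0],-1],[[0,0,0],[0,0,0],-1],[[0,0,0],[0,0,0],-1],[[0,0,0],[0,0,0],-1],[[0,0,0],[0,0,0],-1],[[0,0,0],[0,0,0],-1]]'; python3 -m crank '[[[-0.0022,0,0.006],[0,0,0],-1],[[-0.0023,0,0.0062],[0,0,0],-1],[[0,0,0],[0,0,0],-1],[[0,0,0],[0,0,0],-1]]'
```

```text
clock: 4.05
tool_pos: [0.557, -0.079, 0.1074]
orientation: [180.0, -20.1, -2.5]
force: [-3.4, 12.3, 2.9]
opening: 0.0253
gripper_force: 30.0
clock: 4.45
tool_pos: [0.5527, -0.0788, 0.1194]
orientation: [-180.0, -20.1, -2.5]
force: [2.2, 12.6, -3.3]
opening: 0.0251
gripper_force: 30.0
```

```bash
python3 -m crank '[[[0.0063,0.0012,0.0021],[0.17,4.01,0],-1],[[0.0065,-0.0003,0.0016],[0.17,4.01,0],-1],[[0.0066,-0.0003,0.0012],[0.17,4.01,0],-1],[[0.0066,-0.0003,0.0007],[0.17,4.01,0],-1],[[0.0067,-0.0003,0.0002],[0.17,4.01,0],-1],[[0,0,0],[0,0,0],-1]]'
```

```text
clock: 5.05
tool_pos: [0.5848, -0.0799, 0.1227]
orientation: [179.9, 0.5, -2.6]
force: [0.7, 4.2, -4.7]
opening: 0.0252
gripper_force: 30.0
```

```bash
python3 -m crank '[[[0.002,0,0.0025],[0,0,0],-1],[[0.0067,-0.0003,-0.0002],[0.17,4.01,0],-1],[[0.0066,-0.0003,-0.0007],[0.17,4.01,0],-1],[[0.0066,-0.0003,-0.0012],[0.17,4.01,0],-1],[[0.0065,-0.0003,-0.0016],[0.17,4.01,0],-1],[[0.0063,-0.0003,-0.0021],[0.17,4.01,0],-1],[[0,0,0],[0,0,0],-1],[[0,0,0],[0,0,0],-1]]'
```

```text
clock: 5.85
tool_pos: [0.6149, -0.0813, 0.119]
orientation: [179.8, 20.7, -2.6]
force: [-7.4, 6.1, -1.0]
opening: 0.0252
gripper_force: 30.0
```

```bash
python3 -m crank '[[[-0.0022,0,-0.006],[0,0,0],-1],[[-0.0022,0,-0.006],[0,0,0],-1],[[0,0,0],[0,0,0],-1],[[0,0,0],[0,0,0],-1]]';python3 -m crank '[[[0,0,0],[0,0,0],0.2],[[0,0,0],[0,0,0],0.2],[[0,0,0],[0,0,0],0.2],[[0,0,0],[0,0,0],0.2],[[0,0,0],[0,0,0],0.2]]'
```

```text
clock: 6.25
tool_pos: [0.6111, -0.0811, 0.1085]
orientation: [179.8, 20.5, -2.6]
force: [-7.5, 5.6, 0.1]
opening: 0.0248
gripper_force: 30.0
clock: 6.75
tool_pos: [0.6141, -0.0825, 0.109]
orientation: [179.7, 20.3, -2.6]
force: [-0.3, 0.8, -0.4]
opening: 0.0519
gripper_force: 0.0
```

```bash
python3 -m crank '[[[0.01,0,0.028],[0,0,0],0.2],[[0.01,0,0.028],[0,0,0],0.2],[[0.01,0,0.028],[0,0,0],0.2],[[-0.015,-0.02,0.015],[-0.17,-4.1,0],0.2],[[-0.015,-0.02,0.015],[-0.17,-4.1,0],0],[[-0.015,-0.02,0.015],[-0.17,-4.1,0],0],[[-0.015,-0.02,0.015],[-0.17,-4.1,0],0],[[-0.015,-0.02,0.015],[-0.17,-4.1,0],0],[[0,0,0],[0,0,0],0],[[0,0,0],[0,0,0],0],[[0,0,0],[0,0,0],0]]'
python3 - <<'E'
from h import *
import pickle
m=imaging.camera_model("wrist");p,d=imaging.snapshot("wrist");cv2.imwrite("pics/w3.png",p);pickle.dump(m,open("w3.pkl","wb"))
o=ctrl.get_obs();print(o["tool_pos"],o["orientation"],o["joint_pos"])
E
```

```text
clock: 7.85
tool_pos: [0.5691, -0.1821, 0.2675]
orientation: [179.8, -0.2, -2.6]
force: [0.0, -0.4, 0.3]
opening: 0.0436
gripper_force: 0.0
[ 0.56924114 -0.18196518  0.26698626] [ 1.79845316e+02 -1.27517981e-01 -2.58826959e+00] [  1.101232    11.86705922  -6.10715745   0.1710242  -71.90855882
  86.25738365]
```

View pics/w3.png

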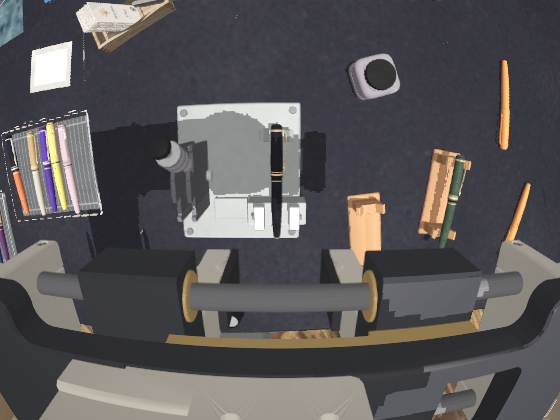

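The lever is open, with the cap at (164,150) and the jaws apart at (259,217) and (294,217). The black pen runs from (277,124) to (277,237).

Run:
```python
from h import *
import pickle
m=pickle.load(open("w3.pkl","rb"))
a,b=won(m,(277,124),.051),won(m,(276.5,237),.051);print(a,b,(a+b)/2,np.degrees(np.arctan2(*(a-b)[1::-1])),np.linalg.norm(a-b))
q=np.array([won(m,u,.012) for u in[(178,107),(300,104),(302,235),(185,237)]]);print(q.mean(0))
print("jaw gap mid",won(m,(276.5,217),.065))
print("rest1 far block", won(m,(349,199),.044),won(m,(382,196),.044),won(m,(365,205),.034),"next",won(m,(462,157),.045))
```

```text
[ 0.64229087 -0.18343086  0.051     ] [ 0.50611005 -0.17636656  0.051     ] [ 0.57420046 -0.17989871  0.051     ] -2.9695262644993634 0.13636392525665017
[ 0.58236442 -0.13191429  0.012     ]
jaw gap mid [ 0.53605696 -0.17789122  0.065     ]
rest1 far block [ 0.54852069 -0.26753932  0.044     ] [ 0.55070702 -0.31031463  0.044     ] [ 0.53722659 -0.29092796  0.034     ] next [ 0.60007528 -0.42413662  0.045     ]
```

```bash
python3 -m crank '[[[0.0017,0.0019,-0.02],[4.3,-0.2,0],0],[[0.0017,0.0019,-0.02],[4.3,-0.2,0],0],[[0.0017,0.0019,-0.02],[4.3,-0.2,0],0],[[0.0017,0.0019,-0.02],[4.3,-0.2,0],0],[[0,0,-0.025],[0,0,0],0],[[0,0,-0.025],[0,0,0],0],[[0,0,-0.025],[0,0,0],0],[[0,0,-0.025],[0,0,0],0],[[0,0,0],[0,0,0],0],[[0,0,0],[0,0,0],0]]'
```

```text
clock: 8.9
tool_pos: [0.5759, -0.1745, 0.0869]
orientation: [-162.9, -0.1, -2.6]
force: [0.0, -0.8, 0.3]
opening: 0.044
gripper_force: 0.0
```

```bash
python3 -m crank '[[[0,0,-0.025],[0,0,0],0],[[0,0,-0.025],[0,0,0],0],[[0,0,0],[0,0,0],0],[[0,0,0],[0,0,0],0],[[0,0,0],[0,0,0],-1],[[0,0,0],[0,0,0],-1],[[0,0,0],[0,0,0],-1],[[0,0,0],[0,0,0],-1],[[0,0,0],[0,0,0],-1]]'
```

```text
clock: 9.8
tool_pos: [0.576, -0.175, 0.0386]
orientation: [-163.0, -0.3, -2.7]
force: [-1.5, -0.8, 2.8]
opening: 0.0135
gripper_force: 30.0
```

```bash
python3 -m crank '[[[0,0,0.02],[0,0,0],-1],[[0,0,0.035],[0,0,0],-1],[[0,0,0.035],[0,0,0],-1],[[0,0,0.035],[0,0,0],-1],[[-0.026,-0.014,0.015],[-4.3,0.2,0],-1],[[-0.026,-0.014,0.015],[-4.3,0.2,0],-1],[[-0.026,-0.014,0.015],[-4.3,0.2,0],-1],[[-0.026,-0.014,0.015],[-4.3,0.2,0],-1],[[-0.026,-0.014,0.01],[0,0,3.3],-1],[[-0.026,-0.014,0.01],[0,0,3.3],-1],[[0,0,0],[0,0,0],-1],[[0,0,0],[0,0,0],-1]]'
python3 - <<'E'
from h import *
import pickle
m=imaging.camera_model("wrist");p,d=imaging.snapshot("wrist");cv2.imwrite("pics/w4.png",p);pickle.dump(m,open("w4.pkl","wb"))
o=ctrl.get_obs();print(o["tool_pos"],o["orientation"],o["opening"])
E
```

```text
clock: 11.0
tool_pos: [0.4196, -0.2589, 0.2434]
orientation: [179.8, -0.3, 3.9]
force: [0.4, -0.6, -0.5]
opening: 0.0133
gripper_force: 30.0
[ 0.4198883  -0.25870597  0.24290684] [179.84299475  -0.25414649   3.93013525] 0.013717688321328242
```

View pics/w4.png

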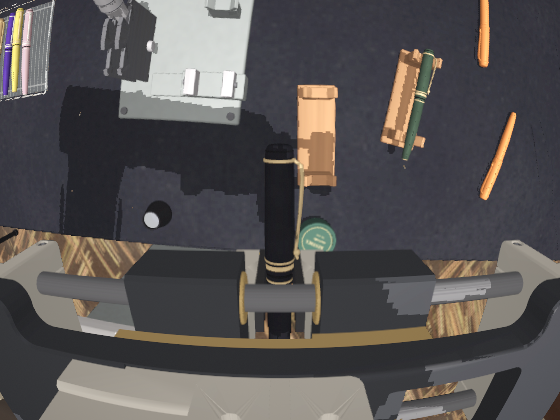

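The pen sits straight in the fingers. The empty rest shows its far block at (317,90) and near block at (317,181). The green pen runs from (429,54) to (407,160).

Run:
```python
from h import *
import pickle
m=pickle.load(open("w4.pkl","rb"))
for c in((.480,-.302,4.1),):
    a=np.radians(c[2]);e=np.array([np.cos(a),np.sin(a),0]);f=np.array([-e[1],e[0],0])
    for x,y,z in((.056,.02,.044),(.056,-.02,.044),(.0625,0,.006),(-.056,.02,.044),(-.056,-.02,.044),(-.0625,.023,.006),(-.0625,-.023,.006)):
        print((x,y,z),wproj(m,np.array([c[0],c[1],z])+e*x+f*y).round(1))
for q in((297,86),(337,86),(298,186),(337,185)): print(q,won(m,q,.044).round(4),won(m,q,.006).round(4))
a,b=won(m,(429,53),.041),won(m,(406,163),.041);print("next",a,b,(a+b)/2,np.degrees(np.arctan2(*(a-b)[1::-1])),np.linalg.norm(a-b))
print("pen end",won(m,(279,145),.256))
```

```text
(0.056, 0.02, 0.044) [303.4  88.5]
(0.056, -0.02, 0.044) [339.8  89.5]
(0.0625, 0, 0.006) [317.6  86.7]
(-0.056, 0.02, 0.044) [302.9 188.8]
(-0.056, -0.02, 0.044) [337.8 188.9]
(-0.0625, 0.023, 0.006) [298.1 187.7]
(-0.0625, -0.023, 0.006) [334.6 187.7]
(297, 86) [ 0.5366 -0.2709  0.044 ] [ 0.5409 -0.2728  0.006 ]
(337, 86) [ 0.5409 -0.3146  0.044 ] [ 0.5457 -0.3211  0.006 ]
(298, 186) [ 0.4256 -0.2803  0.044 ] [ 0.4181 -0.2832  0.006 ]
(337, 185) [ 0.43   -0.3245  0.044 ] [ 0.423  -0.3321  0.006 ]
next [ 0.59872413 -0.42382072  0.041     ] [ 0.46275767 -0.40600733  0.041     ] [ 0.5307409  -0.41491402  0.041     ] -7.463987098845715 0.13712838975222888
pen end [ 0.48524769 -0.25433109  0.256     ]
```

```bash
python3 -m crank '[[[0.013,-0.0083,-0.02],[0,0,0],-1],[[0.013,-0.0083,-0.02],[0,0,0],-1],[[0.013,-0.0083,-0.02],[0,0,0],-1],[[0.013,-0.0083,-0.02],[0,0,0],-1],[[0.013,-0.0083,-0.02],[0,0,0],-1],[[0,0,-0.025],[0,0,0],-1],[[0,0,-0.025],[0,0,0],-1],[[0,0,-0.025],[0,0,0],-1],[[0,0,-0.015],[0,0,0],-1],[[0,0,-0.008],[0,0,0],-1],[[0,0,0],[0,0,0],-1],[[0,0,0],[0,0,0],-1]]'
```

```text
clock: 12.25
tool_pos: [0.4854, -0.3002, 0.0451]
orientation: [179.8, -0.2, 4.0]
force: [-0.0, 0.0, 0.1]
opening: 0.0135
gripper_force: 30.0
```

```bash
python3 -m crank '[[[0,0,-0.008],[0,0,0],-1],[[0,0,-0.004],[0,0,0],-1],[[0,0,-0.003],[0,0,0],-1],[[0,0,0],[0,0,0],-1]]'
```

```text
clock: 12.65
tool_pos: [0.4845, -0.3002, 0.0295]
orientation: [179.8, -0.2, 4.0]
force: [0.6, -0.6, -0.2]
opening: 0.0131
gripper_force: 30.0
```

```bash
python3 -m crank '[[[0,0,-0.001],[0,0,0],-0.6],[[0,0,0],[0,0,0],-0.4],[[0,0,0],[0,0,0],0],[[0,0,0],[0,0,0],0],[[0,0,0],[0,0,0],0],[[0,0,0.02],[0,0,0],0],[[0,0,0.04],[0,0,0],0],[[0,0,0.04],[0,0,0],0],[[-0.015,-0.02,0.035],[0,0,-4],0],[[-0.015,-0.02,0.035],[0,0,-4],0],[[-0.015,-0.02,0.035],[0,0,-4],0],[[0,0,0],[0,0,0],0]]'
python3 -m crank '[[[0,0,0],[0,0,0],0]]'
python3 - <<'E'
from h import *
import pickle
m=imaging.camera_model("wrist");p,d=imaging.snapshot("wrist");cv2.imwrite("pics/w5.png",p);pickle.dump(m,open("w5.pkl","wb"))
E
```

```text
clock: 13.85
tool_pos: [0.4405, -0.3633, 0.2396]
orientation: [179.6, -0.7, -8.2]
force: [1.0, 0.2, -0.2]
opening: 0.0439
gripper_force: 0.0
clock: 13.95
tool_pos: [0.4396, -0.3607, 0.2348]
orientation: [179.8, -0.4, -8.1]
force: [0.6, 0.3, -0.5]
opening: 0.0437
gripper_force: 0.0
```

View pics/w5.png

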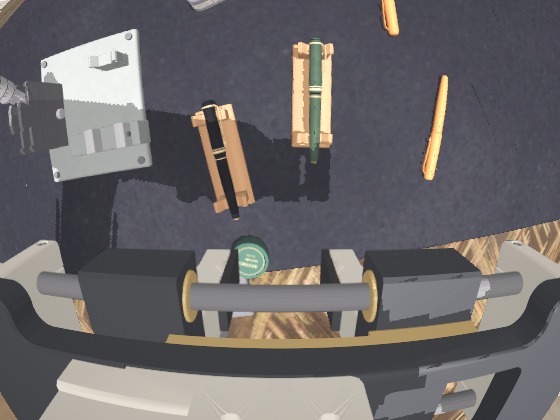

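The black pen lies in the left rest from (208,103) to (235,218). The green pen runs from (316,40) to (314,162). I'll check both numerically.

Run:
```python
from h import *
import pickle
m=pickle.load(open("w5.pkl","rb"))
def pr(n,q1,q2,z):
    a,b=won(m,q1,z),won(m,q2,z);print(n,((a+b)/2).round(4),np.degrees(np.arctan2(*(a-b)[1::-1])).round(1),np.linalg.norm(a-b).round(4))
pr("done",(208,103),(235,218),.041);pr("next",(316,40),(314,162),.041)
pr("rest1 blocks",(214,107.5),(234.5,205),.044)
# rest flares per row: orange extents and dark-pen extents
p=cv2.imread("pics/w5.png");h=cv2.cvtColor(p,cv2.COLOR_BGR2HSV)
o=(h[...,0]>5)&(h[...,0]<22)&(h[...,1]>90)&(h[...,2]>60)
for r in(108,112,116,120,192,196,200,204,208):
    print(r,''.join('o' if v else '.' for v in o[r,188:262]))
t,_=imaging.snapshot("top");cv2.imwrite("pics/top2.png",t);h=cv2.cvtColor(t,cv2.COLOR_BGR2HSV)
o=(h[...,0]>5)&(h[...,0]<22)&(h[...,1]>90)&(h[...,2]>60)
for r in range(200,262,3): print(r,''.join('o' if v else '.' for v in o[r,270:345]))
```

```text
done [ 0.482  -0.3027  0.041 ] 3.5 0.1325
next [ 0.5335 -0.4135  0.041 ] -8.7 0.1352
rest1 blocks [ 0.4868 -0.3072  0.044 ] 2.3 0.1101
108 ..........................ooo..o.oo.o.......o.............................
112 ........oooo...o...........ooo..o....ooo....oo............................
116 ...ooooooooooo..o...........ooo..o....ooo....oo...........................
120 ...ooooooooooooooo...........ooo.oooooooooooooo...........................
192 ...........................oooooooooo..........oooooooooooooooooo.........
196 ............................oooooooooo.........ooooooooooooooooooo........
200 .............................oooooooooo.........ooooooooooooooooooo.......
204 ..........................oooooooooooooo.........ooooooooooo..............
208 ...........................oooooooooooooo.................................
200 ...........................................................................
203 ...........................................................................
206 ...........................................................................
209 ..........
[... 725 characters left out ...]
............................................................
239 ....................o......................................................
242 ....................o......................................................
245 ............oooooo.o.......................................................
248 .........ooooooooo.........................................................
251 .........oooooooooo....ooooooo......................................o......
254 .........oooooooooo....ooooooo.............................................
257 ..........oooooooooo..ooooooo..............................................
260 ...........................................................................
```

Run:
```python
import cv2,numpy as np
p=cv2.imread("pics/w5.png")[92:228,180:345]
p=cv2.resize(p,None,fx=4.4,fy=4.4,interpolation=cv2.INTER_CUBIC)
cv2.imwrite("pics/z5.png",(255*(p/255.)**.6).astype(np.uint8)); print(p.shape)
```

```text
(598, 726, 3)
```

View pics/z5.png

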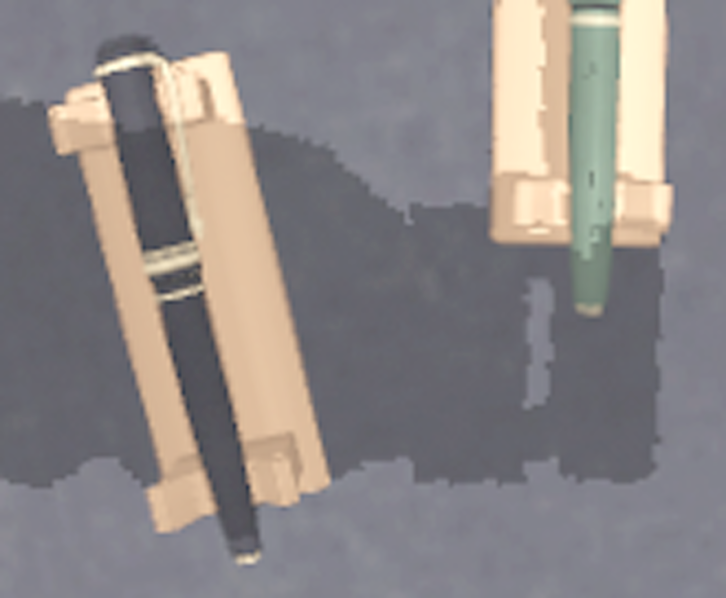

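```bash
python3 -m crank '[[[0.02,-0.01,-0.02],[4.25,-0.63,0],0],[[0.02,-0.01,-0.02],[4.25,-0.63,0],0],[[0.02,-0.01,-0.02],[4.25,-0.63,0],0],[[0.02,-0.01,-0.02],[4.25,-0.63,0],0],[[0.0164,-0.009,-0.02],[0,0,0],0],[[0,0,-0.025],[0,0,0],0],[[0,0,-0.025],[0,0,0],0],[[0,0,-0.02],[0,0,0],0],[[0,0,0],[0,0,0],0],[[0,0,0],[0,0,0],0]]'
```

```text
clock: 15.05
tool_pos: [0.536, -0.4086, 0.0629]
orientation: [-162.9, -0.2, -8.0]
force: [0.5, 0.4, 1.7]
opening: 0.044
gripper_force: 0.0
```

```bash
python3 -m crank '[[[0,-0.001,-0.02],[0,0,0],0],[[0,0,-0.014],[0,0,0],0],[[0,0,0],[0,0,0],0],[[0,0,0],[0,0,0],0],[[0,0,0],[0,0,0],-1],[[0,0,0],[0,0,0],-1],[[0,0,0],[0,0,0],-1],[[0,0,0],[0,0,0],-1],[[0,0,0],[0,0,0],-1]]'
```

```text
clock: 15.95
tool_pos: [0.5362, -0.4105, 0.0304]
orientation: [-163.0, -0.4, -8.1]
force: [-0.7, 0.2, 1.6]
opening: 0.0133
gripper_force: 30.0
```

```bash
python3 -m crank '[[[0,0,0.02],[0,0,0],-1],[[0,0,0.04],[0,0,0],-1],[[0,0,0.04],[0,0,0],-1],[[0,0,0.04],[0,0,0],-1],[[0.007,0.0335,0.004],[0,0,0.8],-1],[[0.007,0.0335,0.004],[0,0,0.8],-1],[[0.007,0.0335,0.004],[0,0,0.8],-1],[[0.007,0.0335,0.004],[0,0,0.8],-1],[[0.007,0.0335,0.004],[0,0,0.8],-1],[[0.007,0.0335,0.004],[0,0,0.8],-1],[[0.007,0.0335,0.004],[0,0,0.8],-1],[[0,0,0],[0,0,0],-1]]'
python3 -m crank '[[[0,0,-0.03],[0,0,0],-1],[[0,0,-0.03],[0,0,0],-1],[[0,0,-0.03],[0,0,0],-1],[[0,0,0],[0,0,0],-1],[[0,0,0],[0,0,0],-1]]'
```

```text
clock: 17.15
tool_pos: [0.586, -0.1721, 0.1989]
orientation: [-162.9, -0.4, -2.3]
force: [-0.2, -0.4, 0.1]
opening: 0.0133
gripper_force: 30.0
clock: 17.65
tool_pos: [0.5851, -0.1763, 0.108]
orientation: [-163.0, -0.3, -2.5]
force: [0.8, -0.2, -0.1]
opening: 0.0131
gripper_force: 30.0
```

Over the cradle at the right x and y; lowering 66 mm.

```bash
python3 -m crank '[[[0,0,-0.025],[0,0,0],-1],[[0,0,-0.02],[0,0,0],-1],[[0,0,-0.012],[0,0,0],-1],[[0,0,-0.006],[0,0,0],-1],[[0,0,-0.003],[0,0,0],-1],[[0,0,0],[0,0,0],-1],[[0,0,0],[0,0,0],-1]]'
```

```text
clock: 18.35
tool_pos: [0.5857, -0.1759, 0.0428]
orientation: [-163.0, -0.4, -2.5]
force: [0.3, 0.4, 0.5]
opening: 0.0138
gripper_force: 30.0
```

```bash
python3 -m crank '[[[0,0,-0.001],[0,0,0],-0.6],[[0,0,0],[0,0,0],-0.4],[[0,0,0],[0,0,0],0],[[0,0,0],[0,0,0],0],[[0,0,0],[0,0,0],0],[[0,0,0.02],[0,0,0],0],[[0,0,0.04],[0,0,0],0],[[0,0,0.04],[0,0,0],0],[[0,0,0.04],[0,0,0],0],[[-0.005,0,0.03],[-4.3,0.2,0],0.2],[[-0.005,0,0.03],[-4.3,0.2,0],0.2],[[-0.005,0,0.03],[-4.3,0.2,0],0.2]]'
python3 -m crank '[[[0,0,0],[-4.3,0.2,0],0.2],[[0,0,0],[0,0,0],0.2]]'
python3 - <<'E'
from h import *
import pickle
m=imaging.camera_model("wrist");p,d=imaging.snapshot("wrist");cv2.imwrite("pics/w6.png",p);pickle.dump(m,open("w6.pkl","wb"))
E
```

```text
clock: 19.55
tool_pos: [0.57, -0.1761, 0.2727]
orientation: [-176.1, -0.4, -2.5]
force: [-1.0, 1.0, -0.5]
opening: 0.0526
gripper_force: 0.0
clock: 19.75
tool_pos: [0.5701, -0.1743, 0.2721]
orientation: [179.7, -0.4, -2.2]
force: [-0.5, 0.2, -1.3]
opening: 0.0528
gripper_force: 0.0
```

View pics/w6.png

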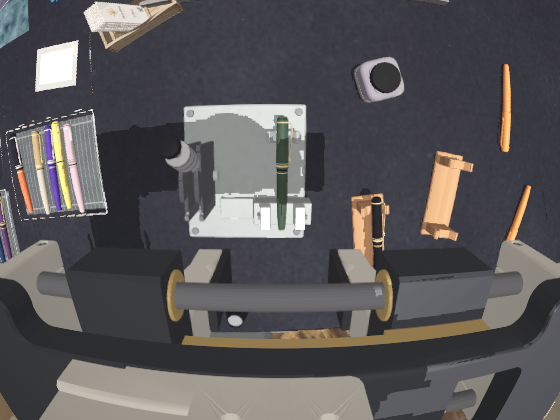

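The green pen lies in the cradle from (282,116) to (282,230), with the jaws on either side. Now back to the lever, with its cap at (173,149).

```bash
python3 - <<'E'
from h import *
import pickle
m=pickle.load(open("w6.pkl","rb"));a,b=won(m,(282,116),.051),won(m,(282,230),.051);print((a+b)/2,np.degrees(np.arctan2(*(a-b)[1::-1])),np.linalg.norm(a-b))
E
python3 -m crank '[[[0.0163,0.0186,-0.012],[0.17,4.1,0],0.2],[[0.0163,0.0186,-0.012],[0.17,4.1,0],0.2],[[0.0163,0.0186,-0.012],[0.17,4.1,0],0.2],[[0.0163,0.0186,-0.012],[0.17,4.1,0],0.2],[[0.0163,0.0186,-0.012],[0.17,4.1,0],0.2],[[0,0,0],[0,0,0],0.2],[[0,0,0],[0,0,0],0.2],[[0,0,0],[0,0,0],0.2]]'
```

```text
[ 0.58424792 -0.17925802  0.051     ] -2.160668823508704 0.1380990773745425
clock: 20.6
tool_pos: [0.6516, -0.0836, 0.2109]
orientation: [179.8, 20.2, -2.4]
force: [-1.3, -0.6, 0.8]
opening: 0.0526
gripper_force: 0.0
```

```bash
python3 -m crank '[[[-0.0076,0.0005,-0.0206],[0,0,0],0.2],[[-0.0076,0.0005,-0.0206],[0,0,0],0.2],[[-0.0076,0.0005,-0.0206],[0,0,0],0.2],[[-0.0076,0.0005,-0.0206],[0,0,0],0.2],[[-0.0076,0.0005,-0.0206],[0,0,0],0.2],[[0,0,0],[0,0,0],0.2],[[0,0,0],[0,0,0],0.2]]'
python3 -m crank '[[[0,0,0],[0,0,0],-1],[[0,0,0],[0,0,0],-1],[[0,0,0],[0,0,0],-1],[[0,0,0],[0,0,0],-1],[[0,0,0],[0,0,0],-1],[[0,0,0],[0,0,0],-1]]'
```

```text
clock: 21.3
tool_pos: [0.614, -0.081, 0.1099]
orientation: [179.8, 20.1, -2.4]
force: [-0.0, 0.6, 1.3]
opening: 0.0524
gripper_force: 0.0
clock: 21.9
tool_pos: [0.614, -0.0809, 0.1083]
orientation: [179.7, 20.2, -2.4]
force: [1.9, -4.4, 2.1]
opening: 0.0255
gripper_force: 30.0
```

```bash
python3 -m crank '[[[0.0023,0,0.0063],[0,0,0],-1],[[0.0023,0,0.0064],[0,0,0],-1],[[0,0,0],[0,0,0],-1],[[0,0,0],[0,0,0],-1]]'
python3 -m crank '[[[-0.0065,0.0003,0.0021],[-0.17,-4.01,0],-1],[[-0.0066,0.0003,0.0017],[-0.17,-4.01,0],-1],[[-0.0067,0.0003,0.0012],[-0.17,-4.01,0],-1],[[-0.0068,0.0003,0.0007],[-0.17,-4.01,0],-1],[[-0.0068,0.0003,0.0002],[-0.17,-4.01,0],-1],[[0,0,0],[0,0,0],-1],[[0,0,0],[0,0,0],-1]]'
```

```text
clock: 22.3
tool_pos: [0.618, -0.081, 0.1199]
orientation: [179.8, 20.3, -2.4]
force: [-0.1, -5.5, -4.6]
opening: 0.0245
gripper_force: 30.0
clock: 23.0
tool_pos: [0.5833, -0.0793, 0.1265]
orientation: [179.8, 0.2, -2.4]
force: [-0.9, -7.0, -3.8]
opening: 0.0252
gripper_force: 30.0
```

```bash
python3 -m crank '[[[-0.0068,0.0003,-0.0002],[-0.17,-4.01,0],-1],[[-0.0068,0.0003,-0.0007],[-0.17,-4.01,0],-1],[[-0.0067,0.0003,-0.0012],[-0.17,-4.01,0],-1],[[-0.0066,0.0003,-0.0017],[-0.17,-4.01,0],-1],[[-0.0065,0.0003,-0.0021],[-0.17,-4.01,0],-1],[[-0.002,0,-0.0007],[0,0,0],-1],[[0,0,0],[0,0,0],-1],[[0,0,0],[0,0,0],-1]]'
```

```text
clock: 23.8
tool_pos: [0.5502, -0.0776, 0.1209]
orientation: [179.8, -20.0, -2.4]
force: [7.0, -9.7, -0.9]
opening: 0.0252
gripper_force: 30.0
```

```bash
python3 -m crank '[[[-0.002,0,-0.0007],[0,0,0],-1],[[0,0,0],[0,0,0],-1],[[0.0024,0,-0.0065],[0,0,0],-1],[[0.0023,0,-0.0065],[0,0,0],-1],[[0,0,0],[0,0,0],-1],[[0,0,0],[0,0,0],-1]]'
python3 -m crank '[[[0,0,0],[0,0,0],0.2],[[0,0,0],[0,0,0],0.2],[[0,0,0],[0,0,0],0.2],[[0,0,0],[0,0,0],0.2],[[0,0,0],[0,0,0],0.2]]'
```

```text
clock: 24.4
tool_pos: [0.5547, -0.0776, 0.1086]
orientation: [179.8, -20.2, -2.5]
force: [9.2, -13.2, 6.4]
opening: 0.0254
gripper_force: 30.0
clock: 24.9
tool_pos: [0.552, -0.0771, 0.1059]
orientation: [179.8, -19.9, -2.4]
force: [0.2, 0.3, -0.3]
opening: 0.0521
gripper_force: 0.0
```

```bash
python3 -m crank '[[[-0.0086,0,0.0235],[0,0,0],0.2],[[-0.0086,0,0.0235],[0,0,0],0.2],[[-0.0086,0,0.0235],[0,0,0],0.2],[[-0.0086,0,0.0235],[0,0,0],0.2],[[0,0.004,0.024],[0.17,4.0,0],0.2],[[0,0.004,0.024],[0.17,4.0,0],0.2],[[0,0.004,0.024],[0.17,4.0,0],0.2],[[0,0.004,0.024],[0.17,4.0,0],0.2],[[0,0.004,0.024],[0.17,4.0,0],0.2],[[0,0,0],[0,0,0],0.2],[[0,0,0],[0,0,0],0.2],[[0,0,0],[0,0,0],0.2]]'
python3 - <<'E'
from h import *
import pickle
m0=pickle.load(open("w1.pkl","rb"));p0=cv2.imread("pics/w1.png");m=imaging.camera_model("wrist");p,_=imaging.snapshot("wrist");cv2.imwrite("pics/w7.png",p)
for mm,q in((m0,p0),(m,p)):
    c=wproj(mm,[.54,-.079,.163]).astype(int);k=np.zeros(q.shape[:2],bool);k[c[1]-20:c[1]+18,c[0]-16:c[0]+17]=1
    r=max(rect(k&(q.max(2)<40)),key=lambda a:a[0]);print("cap",r,won(mm,r[1][0],.163))
    # bright collar blob nearest the cap, distance cap->collar
    g=cv2.cvtColor(q,cv2.COLOR_BGR2GRAY);print(g[c[1]-40:c[1]+14:2,int(r[1][0][0])])
s0=cv2.imread("pics/scene0.png");s,_=imaging.snapshot("scene");cv2.imwrite("pics/s7.png",s)
t0=s0[165:225,195:240];res=cv2.matchTemplate(s[160:232,190:246],t0,cv2.TM_CCOEFF_NORMED);print("lever/gate match",res.max(),np.unravel_index(res.argmax(),res.shape))
print("lever patch diff",cv2.absdiff(s0,s)[165:225,195:230].mean(), "ref diff",cv2.absdiff(s0,s)[300:380,50:150].mean())
print(ctrl.get_obs()["tool_pos"])
E
```

```text
clock: 26.1
tool_pos: [0.5169, -0.0573, 0.319]
orientation: [179.8, 0.2, -2.4]
force: [0.1, 1.0, -0.3]
opening: 0.0525
gripper_force: 0.0
cap (np.int32(305), ((300.5, 176.0), (18.0, 19.0), 90.0)) [ 0.54072291 -0.07734121  0.163     ]
[101 108 116 126 126 140 133 133 141 120 156 154 155 145 142  48  33  37
  36  34  35  35  35  35  34  49 181]
cap (np.int32(315), ((297.9411926269531, 173.76470947265625), (18.91777801513672, 19.887920379638672), 75.96376037597656)) [ 0.54032139 -0.07707886  0.163     ]
[133 137 138 139 106 141 123 142 137 134 155 155 155 145 143  39  34  37
  34  36  34  34  34  36  35  97 180]
lever/gate match 0.92849946 (np.int64(5), np.int64(5))
lever patch diff 9.331904761904761 ref diff 2.449125
[ 0.51687312 -0.0573306   0.31936871]
```

Run:
```python
from plant import close_job
print(close_job())
```

```text
the job is handed in; nothing more can be done
None
```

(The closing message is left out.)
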